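# Hold the magnifier's slack cover at its balance point

### The job

The bench magnifier's dust cover has slack hinge screws. With the cover still shut, swing the magnifier's head until it is centred over the parts tray, which will catch anything that falls, and set the head level; then pinch the cover's finger bar, lift the cover to its balance point, standing plumb so that it leans neither way, and finish with the fingers still holding it there, the head still level and over the tray, while I nip up the screws. Do not let the cover drop or go over backwards, and leave everything else on the bench where it is.

Things in the scene. Friction and masses are not known exactly. Their poses are not given: they have to be found in the camera images.
- head (a joint): tilt of the magnifier's head in the fork, about the horizontal axis across the fork through the lens centre: 0 is level, positive is front edge down (front = the side away from the post), free from -0.6 to 0.9. Stiff friction (0.45 N m): it stays where it is left
- lens_centre (a point): centre of the head (a white rectangular frame, 120 mm front to back, 190 mm wide, 28 mm thick, with a glass lens), on the tilt axis, 165 mm above the bench. Axes of the head: x points from the head's front towards the post, y along the tilt axis, z out of the head's top. The post's axis lies 210 mm from this point in the level direction of the head's x, square to the tilt axis
- handle (a point): grip point of the head's handle, a round black rod 16 mm thick that sticks straight out from the head's front edge from 8 to 66 mm ahead of it. The point is on the rod's axis: (-100, +50, 0) mm from lens_centre in the head's axes. Pushed sideways, head and fork swing about the upright 20 mm post at the back with stiff friction (0.35 N m), and stay where they are left
- lens_cover: the dust cover: a grey plate, 112 x 184 x 5 mm, about 0.13 kg, that shuts flat on top of the head, hinged along the head's edge nearest the post. Origin on the hinge axis, in the plate's middle plane; y along the hinge, -x towards the plate's front edge 116 mm away, z out of its upper face: up when shut on a level head, level and pointing to the post when it stands plumb
- cover_hinge (a point): middle of the cover's hinge axis (same point and axes as the cover): (+58, 0, +18) mm from lens_centre in the head's axes. The hinge is parallel to the tilt axis and almost frictionless, and opens up to 2.9 rad from shut; the cover's mass lies in its plate's middle plane, so it balances where the plate stands plumb
- cover_bar (a point): centre of the cover's finger bar, a plain aluminium round bar 12 mm thick and 20 mm long, parallel to the hinge, on a 10 mm wide neck, 27 mm ahead of the cover's front edge: (-143, -50, 0) mm from the hinge in the cover's axes. Pinched by its two ends it can turn between the fingers
- tray: the parts tray on the bench, plain wood, 180 x 140 mm, 18 mm high, open on top, not moving. Origin at the centre of its underside, x along its length
- screwdriver: slim steel precision screwdriver, 110 mm, lying in the tray; bystander, not needed
- ring_a: loose brass finger ring, 22 mm across, in the tray; bystander, not needed
- ring_b: loose steel finger ring, 21 mm across, in the tray; bystander, not needed
- bench_block: steel bench block, 100 x 100 x 22 mm; bystander, not needed
- hammer: hammer with a wooden handle, 240 mm, lying; bystander, not needed
- tub: white tub with a black lid, 76 mm across, 62 mm high; bystander, not needed
- ring_clamp: wooden ring clamp, about 150 mm long, 32 mm wide, 27 mm high, lying; bystander, not needed
- pliers: pliers with black handles, about 130 mm, lying; bystander, not needed
There are look-alikes about, which are no part of the job. What is shaped like the tray but red or white is not meant.

How it is judged:
By the outcome, as a careful person would: the job done as asked, in the order asked, and still so for the second after the job is handed in, while the arm keeps its last pose, push and grip.
It also fails if it takes over 64 s, if anything falls off the work surface, if the arm or the gripper's body presses on something with over 40 N, if the wrist force passes 120 N, or if a joint passes its speed limit or range.

### The arm

A 6-joint arm with a two-finger parallel gripper is mounted at the origin on the work surface. World frame = base frame: x ahead of the robot, y to its left, z up, the work surface at z = 0. Lengths are in m, angles in rad, forces in N, time in s.
With the tool pointing down it reaches from about 0.3 to 0.75 m from the base axis. Payload 8.5 kg.
Tool frame: the origin (TCP) lies between the finger pads; the fingertips stand 14 mm ahead of it and the grasp point (between the pads) lies 5 mm behind it; z points along the fingers, y is the line along which they close (so a half turn about z gives the same grasp; the last joint's range is limited). The gripper opens to 85 mm and grips with 20 to 120 N. Pads are 22 mm wide; open, the fingers measure 114 mm over their backs; the gripper's body (76 mm by 85 mm) begins 54 mm behind the grasp point. The pads swing forward as they close: fully open they stand 13 mm farther back than shut.
Start: joints at [-1.461, 0.381, 1.297, -0, 1.464, -0.215], TCP at [0.176, -0.521, 0.245] pointing down, gripper open.
Joint ranges: [-3.11, 3.11], [-0.89, 2.33], [0.22, 2.48], [-1.42, 4.56], [0.17, 2.85], [-2.88, 2.88]. Speed limits (rad/s): [2.39, 2.39, 3.14, 3.14, 3.14, 3.14].

### API

Orientations are given as [roll, pitch, yaw] about the fixed x, y, z axes, in that order (R = Rz(yaw) Ry(pitch) Rx(roll)).
In Python, from rig import manip gives the robot as it stands.
- The arm moves only by the shell command python3 -m pendant 'ROWS' [FORCE]. ROWS is a JSON object of lists of equal length, an entry for each row: "angular": the turn, a rotation vector about the tool's x, y, z in units of 0.12 rad (1.0 is 0.12 rad), a list of three; "dp": the shift along the tool's x, y, z in units of 25 cm (1.0 is 25 cm), a list of three; "hand": the closure, from -1 (fully open) to 1 (shut). In form: {"angular": [[rx, ry, rz], ...], "dp": [[tx, ty, tz], ...], "hand": [hand, ...]}. A call has exactly 10 rows; each row shifts and turns the commanded pose from where the row before left it, along the tool's axes as they then stand; what a row does not reach is not made up. A row lasts 1/8 s, in which the tool goes at most 62.5 mm and 10.7 degrees, less where a joint would pass 70% of its speed; a pose out of reach is approached as far as the arm can. A call with a number of a shift or a turn outside -1 to 1 is refused whole. A call with a gripper value outside its range is refused whole. The fingers move at their own pace and stop on an object; FORCE is the grip in N (left out, the last holds). Time passes only in rows, so rows that do not move let the fingers close, or fill a call up. It gives the time, the measured TCP pose, the force, the opening and the grip force at its end, in the units of the state.
- manip.state(): the state, without advancing time (a new reading comes with each control period).
- manip.camera(name): name is "side" or "top" or "wrist"; returns a dict with "img" (384x512x3 uint8, red, green, blue), "z_map" (384x512 float32, m along the optical axis (not along the pixel's ray), 0 where there is no reading), "intrinsics" (3x3 intrinsics, pixels), "rvec" (rotation vector, rad) and "tvec" (3), from world to camera coordinates, as OpenCV has them; the wrist camera has in their place "mount" (4x4, takes a point from camera to tool coordinates, whose origin is the TCP and whose axes are the flange's). Camera axes: x right, y down, z forward; pixel columns grow to the right and rows downward; lengths in m; the calibration is good to about 2 mm. A picture is of the moment at which its call begins: read the wrist's pose just before it.
- manip.hand_in(): hands the job in; it is judged then, once.
The state is a dict: "time": time; "qpos": joint angles; "qvel": joint speeds; "tau": joint torques, N m; "ee_pos": TCP position; "orientation": TCP orientation; "force": force on the tool from outside, world axes, zero at the start; "torque": the same for the moment, N m; "grip_width": opening from 0.0 (shut) to 1.0 (fully open); "gripper_force": force on a finger pad.
Only numpy, scipy, OpenCV 4.12 (cv2) and the standard library are available. Lean on these libraries where they do the work, as an engineer would, in place of code of your own. Each camera call takes 0.05 s, during which the arm holds its last target. There are 200 camera calls.

## Working session

There is one attempt and no reset: what is moved stays moved. The work goes in short steps, Python scripts to look and compute and a shell command to move; the robot and the scene stay as the last step left them, time stands still between calls to the robot, and variables do not carry over. Pictures are saved under pics/ and viewed, at most 10 in all, crops included, and the job is handed in when it is done.

```bash
ls; mkdir -p pics; python3 - <<'E'
from rig import manip
import cv2,numpy as np
print(manip.state())
for n in("top","side"):
    c=manip.camera(n)
    cv2.imwrite(f"pics/{n}0.png",c["img"][:,:,::-1]); np.savez(f"{n}0.npz",**c)
    R=cv2.Rodrigues(np.array(c["rvec"]))[0]
    print(n,(-R.T@c["tvec"]).ravel(),R[2],c["intrinsics"])
E
```

```text
pics
{'time': 0.0, 'qpos': array([-1.46130249e+00,  3.81192336e-01,  1.29825437e+00,  1.84238169e-05,
        1.46359226e+00, -2.15262166e-01]), 'qvel': array([ 7.63822809e-05,  2.82895937e-04, -4.35744626e-04,  7.77879982e-04,
       -5.06277466e-04, -5.76628910e-04]), 'tau': array([-8.16277698e-04, -4.48463130e+01, -2.31279176e+01, -2.25796725e-04,
        4.71416395e-03, -2.21936534e-05]), 'ee_pos': array([ 0.17548443, -0.52096997,  0.24471588]), 'orientation': array([-3.14018363e+00, -3.26829615e-04,  3.24753791e-01]), 'force': array([ 0.49493639, -0.0106061 , -0.36950927]), 'torque': array([ 0.0111984 , -0.02920321,  0.00905304]), 'gripper_force': 0.0, 'grip_width': 0.9999977787325459}
top [ 0.34276063 -0.01556262  1.20223105] [ 0.08019907 -0.00989695 -0.99672973] [[401.35040325   0.         250.15041105]
 [  0.         401.35040325 192.5460899 ]
 [  0.           0.           1.        ]]
side [0.37433132 0.87923416 1.0279814 ] [ 0.06949939 -0.71911378 -0.69140814] [[443.98578508   0.         252.34363439]
 [  0.         443.98578508 189.13068219]
 [  0.           0.           1.        ]]
```

View pics/top0.png

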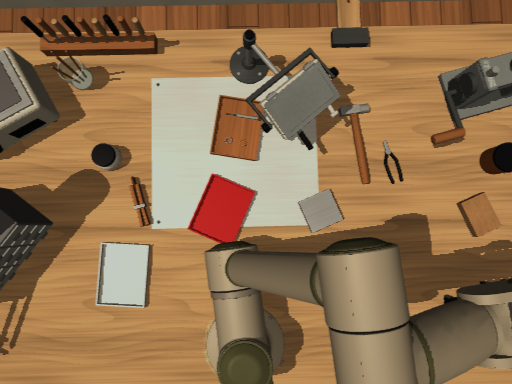

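View pics/side0.png

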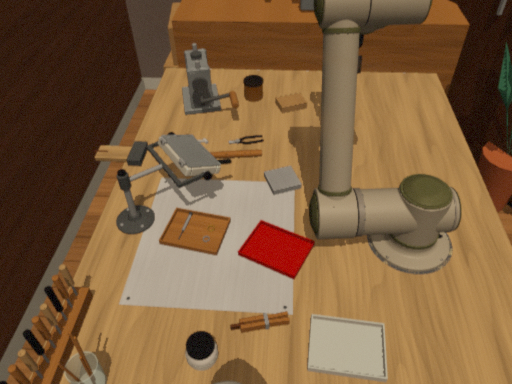

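```bash
cat > h.py <<'E'
import numpy as np,cv2
def load(n):
    return dict(np.load(n))
def cloud(c):
    K=c["intrinsics"];z=c["z_map"];v,u=np.indices(z.shape)
    P=np.stack([(u-K[0,2])/K[0,0]*z,(v-K[1,2])/K[1,1]*z,z],-1)
    R=cv2.Rodrigues(np.array(c["rvec"],float))[0]
    W=(P-np.array(c["tvec"]).ravel())@R
    W[z==0]=np.nan
    return W
def proj(c,p):
    return cv2.projectPoints(np.array(p,float).reshape(-1,1,3),np.array(c["rvec"],float),np.array(c["tvec"],float),c["intrinsics"],None)[0][:,0]
E
python3 - <<'E'
from h import *
np.set_printoptions(precision=4,suppress=True)
t=load("top0.npz");s=load("side0.npz")
a=cv2.resize(t["img"][30:170,200:350],None,fx=5,fy=5,interpolation=cv2.INTER_CUBIC)[:600]
b=cv2.resize(s["img"][120:250,100:270],None,fx=4,fy=4,interpolation=cv2.INTER_CUBIC)
cv2.imwrite("pics/topc.png",a[:,:,::-1]);cv2.imwrite("pics/sidec.png",b[:,:,::-1])
W=cloud(t)
# tray: wood-coloured dark region
hsv=cv2.cvtColor(t["img"],cv2.COLOR_RGB2HSV)
print(hsv[140,225],hsv[110,225],W[110,225],W[100,300],hsv[100,300],W[140,225],W[155,235])
for v,u in [(100,300),(80,310),(110,280),(95,285),(95,320),(125,297),(66,250),(38,250)]: print(u,v,W[v,u],t["img"][v,u])
E
```

```text
[ 14 108 137] [ 12 179 145] [0.6921 0.043  0.0071] [ 0.6603 -0.1597  0.1915] [ 25  31 106] [0.6    0.0447 0.0058] [0.5535 0.0155 0.006 ]
300 100 [ 0.6603 -0.1597  0.1915] [106 104  93]
310 80 [ 0.7109 -0.1866  0.1963] [113 109  97]
280 110 [ 0.6352 -0.1074  0.1915] [106 105  93]
285 95 [ 0.6702 -0.1201  0.204 ] [109 107  95]
320 95 [ 0.6764 -0.2142  0.1793] [110 107  97]
297 125 [ 0.5998 -0.1524  0.1721] [99 97 86]
250 66 [ 0.8195 -0.0358  0.028 ] [42 41 36]
250 38 [ 0.8229 -0.0346  0.2028] [6 6 5]
```

View pics/topc.png

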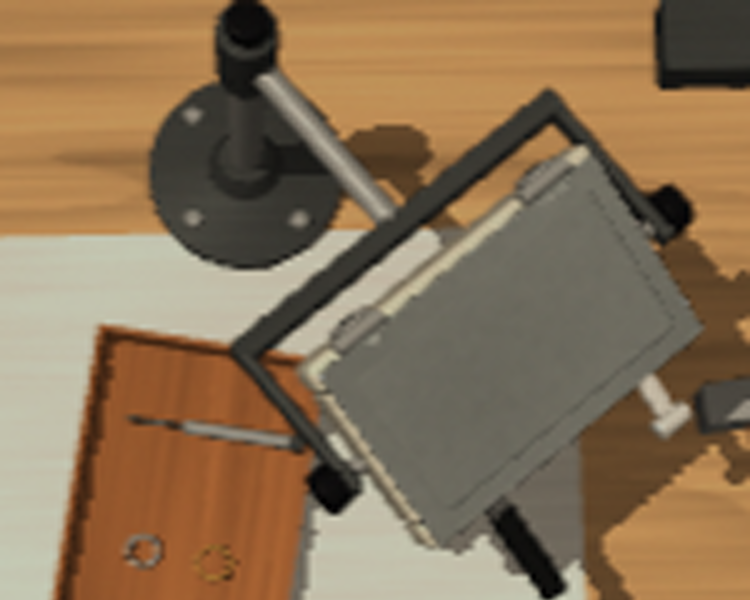

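View pics/sidec.png

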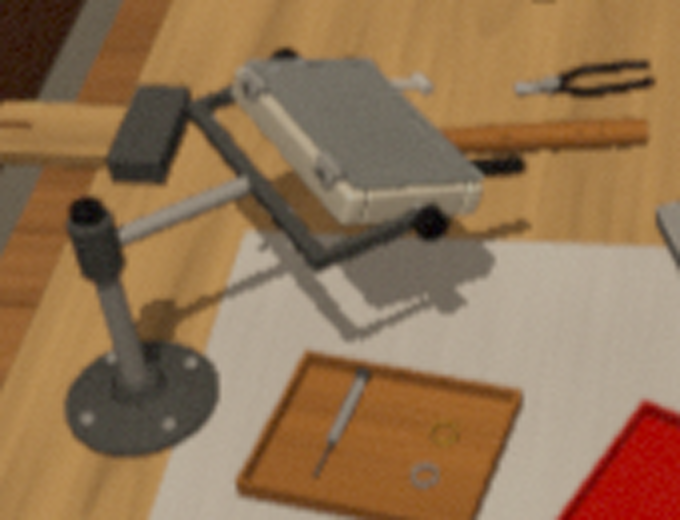

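```bash
cat > meas.py <<'E'
from h import *
np.set_printoptions(precision=4,suppress=True)
def head(t,post,verbose=True):
    W=cloud(t);I=t["img"].astype(int)
    # plate: grey, z 0.13..0.24, biggest blob
    m=(W[...,2]>0.11)&(W[...,2]<0.26)&(I.max(-1)>75)&(I.max(-1)<150)&(I.max(-1)-I.min(-1)<28)&(W[...,0]>0.45)
    m=cv2.morphologyEx(m.astype(np.uint8),cv2.MORPH_OPEN,np.ones((5,5)))
    n,l,st,_=cv2.connectedComponentsWithStats(m)
    k=1+np.argmax(st[1:,4]);P=W[l==k];
    for _ in range(3):
        c=P.mean(0);nrm=np.linalg.svd(P-c)[2][2];nrm*=np.sign(nrm[2])
        P=P[abs((P-c)@nrm)<0.005]
    # in-plane rectangle
    u=np.cross([0,0,1],nrm);u/=np.linalg.norm(u);v=np.cross(nrm,u)
    q=np.stack([(P-c)@u,(P-c)@v],-1).astype(np.float32)
    r=cv2.minAreaRect(q);ctr=c+r[0][0]*u+r[0][1]*v
    d=ctr-post;d[2]=0
    print("plate px",st[k],"centre",ctr,"normal",nrm,"size",r[1],"ang",r[2])
    a=np.deg2rad(r[2]);e1=np.cos(a)*u+np.sin(a)*v;e2=-np.sin(a)*u+np.cos(a)*v
    x=e1 if r[1][0]<r[1][1] else e2
    if x@(-d)<0:x=-x
    y=np.cross(nrm,x)
    # plate centre is at hinge + (-60,0,+2.5): lens + (-2,0,20.5)
    lens=ctr+0.002*x-0.0205*nrm
    print("x",x,"y",y,"yaw of x",np.arctan2(x[1],x[0]),"tilt",np.arcsin(x[2]),"lens",lens)
    print("post from lens along x:",lens+0.21*np.array([x[0],x[1],0])/np.hypot(x[0],x[1]))
    return lens,x,y,nrm
if __name__=="__main__":
    t=load("top0.npz");s=load("side0.npz")
    for c in(t,s):
        W=cloud(c);I=c["img"].astype(int)
        m=(W[...,2]>0.12)&(np.hypot(W[...,0]-.823,W[...,1]+.035)<0.03)
        print("post top",m.sum(),np.nanmean(W[m],0),np.nanmax(W[m],0),np.nanmin(W[m],0))
        m=(W[...,2]>0.03)&(W[...,2]<0.15)&(np.hypot(W[...,0]-.823,W[...,1]+.035)<0.03)
        print("post mid",m.sum(),np.nanmean(W[m],0))
        h=cv2.cvtColor(c["img"],cv2.COLOR_RGB2HSV)
        m=(h[...,0]<16)&(h[...,1]>150)&(h[...,2]>60)&(W[...,0]>.5)&(W[...,0]<.76)&(W[...,1]<.13)&(W[...,1]>-.1)&(W[...,2]<.04)
        m&=~((h[...,0]<5)|(h[...,1]>235))
        m=cv2.morphologyEx(m.astype(np.uint8),cv2.MORPH_OPEN,np.ones((3,3)))
        n,l,st,_=cv2.connectedComponentsWithStats(m);k=1+np.argmax(st[1:,4])
        Q=W[l==k][:,:2].astype(np.float32);r=cv2.minAreaRect(Q);print("tray",st[k],r,cv2.boxPoints(r))
        head(c,np.array([.823,-.035,0]))
E
python3 meas.py
```

```text
post top 266 [ 0.8243 -0.0349  0.1834] [ 0.8479 -0.0163  0.212 ] [ 0.8003 -0.0584  0.1204]
post mid 136 [ 0.8271 -0.0328  0.0747]
tray [ 211   96   50   64 2334] ((0.6358944177627563, 0.006623774766921997), (0.1368754506111145, 0.18022988736629486), 80.09516906738281) [[ 0.5354 -0.0453]
 [ 0.7129 -0.0763]
 [ 0.7364  0.0585]
 [ 0.5589  0.0895]]
plate px [ 265   63   74   74 2978] centre [ 0.6666 -0.1656  0.1875] normal [-0.2965 -0.2325  0.9263] size (0.18408088386058807, 0.12330293655395508) ang 0.10631033778190613
x [0.7278 0.5731 0.3768] y [-0.6184  0.7858 -0.0007] yaw of x 0.6670279342225788 tilt 0.38629256936753126 lens [ 0.6741 -0.1597  0.1692]
post from lens along x: [ 0.8391 -0.0298  0.1692]
post top 309 [ 0.8263 -0.024   0.173 ] [ 0.8479 -0.0098  0.2067] [ 0.7969 -0.0562  0.1204]
post mid 206 [ 0.8302 -0.0219  0.0894]
tray [ 161  209   69   45 1913] ((0.6358141899108887, 0.01072491705417633), (0.14675530791282654, 0.18211357295513153), 80.4434585571289) [[ 0.5338 -0.0465]
 [ 0.7134 -0.0768]
 [ 0.7378  0.068 ]
 [ 0.5582  0.0982]]
plate px [ 161  135   57   32 1024] centre [ 0.6663 -0.1625  0.1851] normal [-0.2936 -0.231   0.9276] size (0.12576031684875488, 0.1864301562309265) ang 89.59381866455078
x [0.7333 0.568  0.3736] y [-0.6132  0.7899  0.0026] yaw of x 0.6590518646449213 tilt 0.3828815246633626 lens [ 0.6737 -0.1566  0.1668]
post from lens along x: [ 0.8398 -0.028   0.1668]
```

```bash
cat > plan.py <<'E'
from h import *
from scipy.spatial.transform import Rotation as Ro
from scipy.linalg import logm,expm
np.set_printoptions(precision=4,suppress=True)
def T(p,R):
    M=np.eye(4);M[:3,:3]=R;M[:3,3]=p;return M
def rows(T0,T1,n):
    D=np.real(logm(np.linalg.inv(T0)@T1));E=expm(D/n)
    print(n,"rows angular",Ro.from_matrix(E[:3,:3]).as_rotvec()/.12,"dp",E[:3,3]/.25, "mm",np.linalg.norm(E[:3,3])*1e3)
def now():
    from rig import manip
    s=manip.state();return T(s["ee_pos"],Ro.from_euler("xyz",s["orientation"]).as_matrix()),s
def headframe(post,yaw,tilt):
    x0=np.array([np.cos(yaw),np.sin(yaw),0]);y=np.array([-np.sin(yaw),np.cos(yaw),0])
    L=np.array([*post,.165])-.21*x0
    x=np.cos(tilt)*x0+np.sin(tilt)*np.array([0,0,1])
    return T(L,np.stack([x,y,np.cross(x,y)],1))
# tool pose in head frame: x=head x, z=-head z, y=-head y, TCP 5 mm past the grasp point
def tool(g,back=0): return T(np.array(g)+[0,0,-.005+back],np.diag([1.,-1,-1]))
POST=np.array([.8345,-.0315]);
E
python3 - <<'E'
from plan import *
t=load("top0.npz");W=cloud(t);I=t["img"].astype(int)
H=headframe(POST,.663,.385)
hd=(H@[-.1,.05,0,1])[:3];bar=(H@[.058-.143,-.05,.018,1])[:3]
print("lens",H[:3,3],"handle",hd,"bar",bar)
print("px handle,tip,root,bar",proj(t,[hd,(H@[-.126,.05,0,1])[:3],(H@[-.068,.05,0,1])[:3],bar]))
m=(I.max(-1)<45)&(W[...,2]>.06)&(W[...,2]<.16)&(np.hypot(W[...,0]-hd[0],W[...,1]-hd[1])<.05)
v,u=np.where(m);print("dark",m.sum(),u.mean(),v.mean(),u.min(),u.max(),v.min(),v.max(),W[m].mean(0))
m=(W[...,2]>.05)&(W[...,2]<.2)&(np.hypot(W[...,0]-bar[0],W[...,1]-bar[1])<.014)
v,u=np.where(m);print("bar",m.sum(),u.mean(),v.mean(),W[m].mean(0))
T0,_=now()
rows(T0,H@tool([-.105,.05,0],.10),20)
rows(H@tool([-.105,.05,0],.10),H@tool([-.105,.05,0]),8)
H2=headframe(POST,-.199,.385);H3=headframe(POST,-.199,0)
rows(H@tool([-.105,.05,0]),H2@tool([-.105,.05,0]),18)
rows(H2@tool([-.105,.05,0]),H3@tool([-.105,.05,0]),8)
E
```

```text
lens [ 0.669  -0.1608  0.165 ] handle [ 0.5652 -0.1784  0.1274] bar [ 0.6323 -0.2528  0.1498]
px handle,tip,root,bar [[304.9342 141.4168]
 [310.0677 148.8787]
 [298.507  132.0745]
 [333.0138 114.3387]]
dark 100 305.11 139.92 298 312 131 149 [ 0.5672 -0.1776  0.1369]
bar 49 333.6326530612245 112.73469387755102 [ 0.6351 -0.2533  0.1555]
20 rows angular [ 0.0266  0.1587 -0.1393] dp [ 0.0912 -0.0228  0.0235] mm 24.231399523101505
8 rows angular [-0. -0. -0.] dp [ 0.   -0.    0.05] mm 12.499999999999996
18 rows angular [-0.1499 -0.      0.3699] dp [ 0.0102 -0.0583  0.0041] mm 14.820266364100531
8 rows angular [ 0.    -0.401  0.   ] dp [-0.0005  0.     -0.0202] mm 5.058362754242122
```

```bash
for i in 1 2; do :; done; python3 -m pendant '{"angular":[[0.027,0.159,-0.139],[0.027,0.159,-0.139],[0.027,0.159,-0.139],[0.027,0.159,-0.139],[0.027,0.159,-0.139],[0.027,0.159,-0.139],[0.027,0.159,-0.139],[0.027,0.159,-0.139],[0.027,0.159,-0.139],[0.027,0.159,-0.139]],"dp":[[0.091,-0.023,0.0235],[0.091,-0.023,0.0235],[0.091,-0.023,0.0235],[0.091,-0.023,0.0235],[0.091,-0.023,0.0235],[0.091,-0.023,0.0235],[0.091,-0.023,0.0235],[0.091,-0.023,0.0235],[0.091,-0.023,0.0235],[0.091,-0.023,0.0235]],"hand":[-1,-1,-1,-1,-1,-1,-1,-1,-1,-1]}' 
python3 -m pendant '{"angular":[[0.027,0.159,-0.139],[0.027,0.159,-0.139],[0.027,0.159,-0.139],[0.027,0.159,-0.139],[0.027,0.159,-0.139],[0.027,0.159,-0.139],[0.027,0.159,-0.139],[0.027,0.159,-0.139],[0.027,0.159,-0.139],[0.027,0.159,-0.139]],"dp":[[0.091,-0.023,0.0235],[0.091,-0.023,0.0235],[0.091,-0.023,0.0235],[0.091,-0.023,0.0235],[0.091,-0.023,0.0235],[0.091,-0.023,0.0235],[0.091,-0.023,0.0235],[0.091,-0.023,0.0235],[0.091,-0.023,0.0235],[0.091,-0.023,0.0235]],"hand":[-1,-1,-1,-1,-1,-1,-1,-1,-1,-1]}'
python3 - <<'E'
from plan import *
T0,s=now();H=headframe(POST,.663,.385)
rows(T0,H@tool([-.105,.05,0]),10);print(s["qpos"],s["force"])
E
```

```text
time: 1.35
ee_pos: [0.3669, -0.3768, 0.207]
orientation: [-3.125, -0.194, 0.492]
force: [0.4, -0.2, 0.4]
grip_width: 0.999
gripper_force: 0.0
time: 2.6
ee_pos: [0.5329, -0.2017, 0.2141]
orientation: [3.141, -0.387, 0.664]
force: [-0.4, -0.2, 0.2]
grip_width: 1.0
gripper_force: 0.0
10 rows angular [-0.0001 -0.0013  0.0006] dp [-0.0003  0.0006  0.0401] mm 10.029099393625549
[-0.7355  0.3844  1.442   0.3994  1.2696  0.0604] [-0.4102 -0.2137  0.156 ]
```

```bash
python3 -m pendant '{"angular":[[0,0,0],[0,0,0],[0,0,0],[0,0,0],[0,0,0],[0,0,0],[0,0,0],[0,0,0],[0,0,0],[0,0,0]],"dp":[[0,0,0.05],[0,0,0.05],[0,0,0.05],[0,0,0.05],[0,0,0.05],[0,0,0.05],[0,0,0.05],[0,0,0.05],[0,0,0],[0,0,0]],"hand":[-1,-1,-1,-1,-1,-1,-1,-1,-1,-1]}' 30
python3 -m pendant '{"angular":[[0,0,0],[0,0,0],[0,0,0],[0,0,0],[0,0,0],[0,0,0],[0,0,0],[0,0,0],[0,0,0],[0,0,0]],"dp":[[0,0,0],[0,0,0],[0,0,0],[0,0,0],[0,0,0],[0,0,0],[0,0,0],[0,0,0],[0,0,0],[0,0,0]],"hand":[0,0.2,0.4,0.6,0.8,1,1,1,1,1]}' 30
```

```text
time: 3.85
ee_pos: [0.5618, -0.1802, 0.1216]
orientation: [3.141, -0.385, 0.663]
force: [0.3, -0.5, 0.2]
grip_width: 1.004
gripper_force: 0.0
time: 5.1
ee_pos: [0.5617, -0.1801, 0.1215]
orientation: [3.141, -0.385, 0.663]
force: [-0.6, -1.7, 3.4]
grip_width: 0.175
gripper_force: 29.3
```

```bash
python3 -m pendant '{"angular":[[-0.15,0,0.37],[-0.15,0,0.37],[-0.15,0,0.37],[-0.15,0,0.37],[-0.15,0,0.37],[-0.15,0,0.37],[-0.15,0,0.37],[-0.15,0,0.37],[-0.15,0,0.37],[0,0,0]],"dp":[[0.0102,-0.0583,0.0041],[0.0102,-0.0583,0.0041],[0.0102,-0.0583,0.0041],[0.0102,-0.0583,0.0041],[0.0102,-0.0583,0.0041],[0.0102,-0.0583,0.0041],[0.0102,-0.0583,0.0041],[0.0102,-0.0583,0.0041],[0.0102,-0.0583,0.0041],[0,0,0]],"hand":[1,1,1,1,1,1,1,1,1,1]}' 30
python3 -m pendant '{"angular":[[-0.15,0,0.37],[-0.15,0,0.37],[-0.15,0,0.37],[-0.15,0,0.37],[-0.15,0,0.37],[-0.15,0,0.37],[-0.15,0,0.37],[-0.15,0,0.37],[-0.15,0,0.37],[0,0,0]],"dp":[[0.0102,-0.0583,0.0041],[0.0102,-0.0583,0.0041],[0.0102,-0.0583,0.0041],[0.0102,-0.0583,0.0041],[0.0102,-0.0583,0.0041],[0.0102,-0.0583,0.0041],[0.0102,-0.0583,0.0041],[0.0102,-0.0583,0.0041],[0.0102,-0.0583,0.0041],[0,0,0]],"hand":[1,1,1,1,1,1,1,1,1,1]}' 30
python3 - <<'E'
from plan import *
T0,s=now();H=headframe(POST,-.199,0)
rows(T0,H@tool([-.105,.05,0]),9);print(s["force"],s["torque"])
E
```

```text
time: 6.35
ee_pos: [0.5242, -0.0517, 0.1213]
orientation: [-3.141, -0.385, 0.233]
force: [-2.6, 0.9, 3.6]
grip_width: 0.173
gripper_force: 30.1
time: 7.6
ee_pos: [0.5434, 0.0789, 0.1209]
orientation: [3.141, -0.383, -0.197]
force: [-3.4, 2.6, 1.9]
grip_width: 0.174
gripper_force: 30.2
9 rows angular [ 0.0002 -0.3547  0.0013] dp [ 0.0003  0.0003 -0.0178] mm 4.461600260575432
[-3.4075  2.5724  1.8954] [0.3503 0.6276 0.2277]
```

```bash
python3 -m pendant '{"angular":[[0,-0.355,0],[0,-0.355,0],[0,-0.355,0],[0,-0.355,0],[0,-0.355,0],[0,-0.355,0],[0,-0.355,0],[0,-0.355,0],[0,-0.355,0],[0,0,0]],"dp":[[0,0,-0.018],[0,0,-0.018],[0,0,-0.018],[0,0,-0.018],[0,0,-0.018],[0,0,-0.018],[0,0,-0.018],[0,0,-0.018],[0,0,-0.018],[0,0,0]],"hand":[1,1,1,1,1,1,1,1,1,1]}' 30
cat > look.py <<'E'
import sys
from plan import *
from meas import head
from rig import manip
k=sys.argv[1]
for n in("top","side"):
    c=manip.camera(n);np.savez(f"{n}{k}.npz",**c);cv2.imwrite(f"pics/{n}{k}.png",c["img"][:,:,::-1]);print(n);head(c,np.array([*POST,0]))
T0,s=now();print(T0,s["force"],s["torque"])
E
python3 look.py 1
```

```text
time: 8.85
ee_pos: [0.5338, 0.0796, 0.16]
orientation: [-3.141, 0.004, -0.198]
force: [-9.5, 2.8, 3.5]
grip_width: 0.176
gripper_force: 30.3
top
plate px [ 201   89   73   40 1803] centre [0.6404 0.0046 0.1876] normal [-0.0109  0.0021  0.9999] size (0.18413633108139038, 0.08374835550785065) ang 0.4903789460659027
x [ 0.9834 -0.1812  0.0111] y [ 0.1812  0.9835 -0.0001] yaw of x -0.1821729021996456 tilt 0.011055162800210775 lens [0.6426 0.0042 0.1672]
post from lens along x: [ 0.8491 -0.0339  0.1672]
side
plate px [ 162  165   48   52 1581] centre [0.6266 0.0097 0.1853] normal [-0.0129  0.0059  0.9999] size (0.1878049075603485, 0.11307450383901596) ang 14.927013397216797
x [ 0.986  -0.166   0.0137] y [ 0.166   0.9861 -0.0037] yaw of x -0.16675312131099765 tilt 0.013696798463302122 lens [0.6289 0.0093 0.1648]
post from lens along x: [ 0.836  -0.0256  0.1648]
[[ 0.9804 -0.197  -0.0032  0.5338]
 [-0.197  -0.9804  0.0014  0.0796]
 [-0.0034 -0.0007 -1.      0.16  ]
 [ 0.      0.      0.      1.    ]] [-7.5973  2.676   2.0418] [0.3634 0.9861 0.1151]
```

```bash
python3 -m pendant '{"angular":[[0,0,0],[0,0,0],[0,0,0],[0,0,0],[0,0,0],[0,0,0],[0,0,0],[0,0,0],[0,0,0],[0,0,0]],"dp":[[0,0,0],[0,0,0],[0,0,0],[0,0,0],[0,0,0],[0,0,-0.1],[0,0,-0.15],[-0.2,0,-0.15],[-0.25,0,0],[-0.2,0,0]],"hand":[0.5,0,-0.5,-1,-1,-1,-1,-1,-1,-1]}'
cat >> look.py <<'E'
for n in("top","side"):
    c=load(f"{n}{k}.npz");W=cloud(c);I=c["img"].astype(int)
    # bench reference plane: white sheet + wood with |z|<8mm
    m=(abs(W[...,2])<.012)&(W[...,0]>.3)&(W[...,0]<.9)&(abs(W[...,1])<.4)
    P=W[m];A=np.c_[P[:,:2],np.ones(len(P))];
    for _ in range(4):
        q=np.linalg.lstsq(A,P[:,2],rcond=None)[0];ok=abs(P[:,2]-A@q)<.003;P=P[ok];A=A[ok]
    print(n,"bench slope",q)
E
python3 look.py 2
```

```text
time: 10.2
ee_pos: [0.3738, 0.1125, 0.2607]
orientation: [-3.141, -0.003, -0.2]
force: [0.5, -0.0, 1.2]
grip_width: 1.003
gripper_force: 0.0
top
plate px [ 197   89   78   53 3115] centre [0.6268 0.0076 0.1874] normal [-0.0188  0.004   0.9998] size (0.18394936621189117, 0.11408351361751556) ang 0.7227694988250732
x [ 0.981  -0.1929  0.0193] y [ 0.1929  0.9812 -0.0002] yaw of x -0.19411976937656672 tilt 0.019257967077066857 lens [0.6292 0.0071 0.1669]
post from lens along x: [ 0.8352 -0.0334  0.1669]
side
plate px [ 161  165   59   52 1894] centre [0.6274 0.0116 0.1851] normal [-0.0167  0.0038  0.9999] size (0.1851094514131546, 0.11706201732158661) ang 1.7787281274795532
x [ 0.9811 -0.1926  0.0171] y [ 0.1926  0.9813 -0.0005] yaw of x -0.193829995878485 tilt 0.017083015551610476 lens [0.6297 0.0111 0.1647]
post from lens along x: [ 0.8358 -0.0293  0.1647]
[[ 0.9805 -0.1967  0.0015  0.3719]
 [-0.1967 -0.9805 -0.0003  0.1131]
 [ 0.0015 -0.     -1.      0.2608]
 [ 0.      0.      0.      1.    ]] [-0.8077 -0.1319 -1.1014] [ 0.0256  0.0317 -0.0032]
top bench slope [-0.0009 -0.0004  0.0024]
side bench slope [-0.0012 -0.0014  0.0006]
```

```bash
python3 - <<'E'
from plan import *
H=headframe([.8355,-.0313],-.194,.018)
bar=(H@[-.085,-.05,.018,1])[:3];print("lens",H[:3,3],"bar",bar,"hinge",(H@[.058,0,.018,1])[:3])
for n in("top","side"):
    c=load(n+"2.npz");W=cloud(c)
    Q=(W-H[:3,3])@H[:3,:3]
    m=(abs(Q[...,0]+.085)<.010)&(abs(Q[...,1]+.05)<.016)&(abs(Q[...,2]-.018)<.02)
    v,u=np.where(m);print(n,m.sum(),"px",u.mean(),v.mean(),"model",proj(c,bar),"in head",Q[m].mean(0),Q[m].min(0),Q[m].max(0))
T0,s=now()
P=H@tool([-.085,-.05,.018],.09)
B=H@tool([-.085,-.05,.018])
# keep tool vertical
Hl=headframe([.8355,-.0313],-.194,0);P[:3,:3]=B[:3,:3]=Hl[:3,:3]@np.diag([1,-1,-1])
B[:3,3]=bar-[0,0,.005];P[:3,3]=bar+[0,0,.085]
rows(T0,P,9);rows(P,B,10)
E
python3 - <<'E'
import cv2
a=cv2.imread("pics/top2.png")[70:170,170:310];b=cv2.imread("pics/side2.png")[140:240,140:280]
import numpy as np
cv2.imwrite("pics/c2.png",cv2.resize(np.hstack([a,b]),None,fx=2.8,fy=2.8,interpolation=cv2.INTER_CUBIC))
E
```

```text
lens [0.6294 0.0092 0.165 ] bar [ 0.5361 -0.0234  0.1815] hinge [ 0.686  -0.0019  0.184 ]
top 44 px 248.97727272727272 149.1818181818182 model [[248.2453 149.5149]] in head [-0.0847 -0.0519  0.0232] [-0.0911 -0.0619  0.0177] [-0.0758 -0.0422  0.0274]
side 38 px 225.5 182.97368421052633 model [[225.7179 182.5813]] in head [-0.0855 -0.0466  0.0197] [-0.0929 -0.0598  0.0141] [-0.0754 -0.0379  0.0247]
9 rows angular [-0.     -0.0014 -0.0037] dp [ 0.0834  0.0453 -0.0024] mm 23.731039576717325
10 rows angular [ 0.  0. -0.] dp [ 0.    -0.     0.036] mm 9.000000000000005
```

View pics/c2.png

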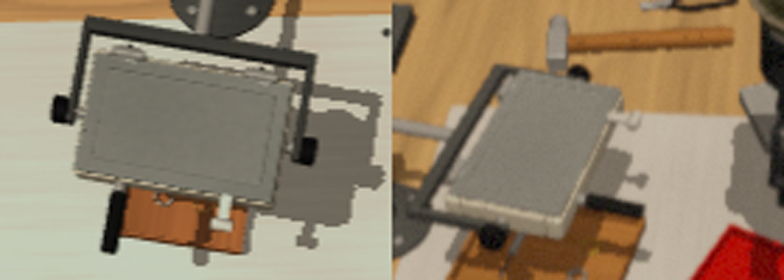

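```bash
python3 -m pendant '{"angular":[[0,0,0],[0,0,0],[0,0,0],[0,0,0],[0,0,0],[0,0,0],[0,0,0],[0,0,0],[0,0,0],[0,0,0]],"dp":[[0.083,0.045,-0.002],[0.083,0.045,-0.002],[0.083,0.045,-0.002],[0.083,0.045,-0.002],[0.083,0.045,-0.002],[0.083,0.045,-0.002],[0.083,0.045,-0.002],[0.083,0.045,-0.002],[0.083,0.045,-0.002],[0,0,0]],"hand":[-1,-1,-1,-1,-1,-0.6,-0.4,-0.4,-0.4,-0.4]}' 22
python3 -m pendant '{"angular":[[0,0,0],[0,0,0],[0,0,0],[0,0,0],[0,0,0],[0,0,0],[0,0,0],[0,0,0],[0,0,0],[0,0,0]],"dp":[[0,0,0.04],[0,0,0.04],[0,0,0.04],[0,0,0.04],[0,0,0.04],[0,0,0.04],[0,0,0.04],[0,0,0.04],[0,0,0.04],[0,0,0]],"hand":[-0.4,-0.4,-0.4,-0.4,-0.4,-0.4,-0.4,-0.4,-0.4,-0.4]}' 22
python3 - <<'E'
from plan import *
from rig import manip
T0,s=now();print(T0[:3,3],s["force"],s["orientation"])
H=headframe([.8355,-.0313],-.194,.018);print("bar in tool",np.linalg.inv(T0)@H@[-.085,-.05,.018,1])
c=manip.camera("wrist");np.savez("w3.npz",**c);cv2.imwrite("pics/w3.png",c["img"][:,:,::-1]);print(c["mount"])
E
```

```text
time: 11.55
ee_pos: [0.5401, -0.0257, 0.2644]
orientation: [3.142, -0.001, -0.202]
force: [-0.3, -0.2, -0.2]
grip_width: 0.7
gripper_force: 0.0
time: 12.8
ee_pos: [0.5388, -0.0241, 0.1745]
orientation: [-3.142, -0.0, -0.2]
force: [0.1, 0.2, 1.0]
grip_width: 0.7
gripper_force: 0.0
[ 0.5388 -0.0241  0.1745] [0.109  0.1572 0.9514] [-3.1416 -0.0004 -0.1999]
bar in tool [-0.0027 -0.0001 -0.0069  1.    ]
[[ 0.0002 -0.9447 -0.3278  0.0835]
 [ 1.      0.0005 -0.0007 -0.0001]
 [ 0.0009 -0.3278  0.9447 -0.1281]
 [ 0.      0.      0.      1.    ]]
```

View pics/w3.png

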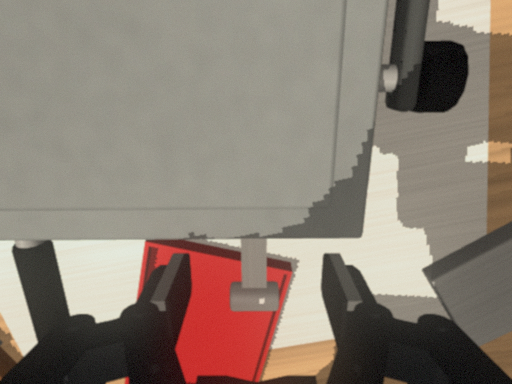

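```bash
cat > wr.py <<'E'
from plan import *
c=load("w3.npz");K=c["intrinsics"];z=c["z_map"];v,u=np.indices(z.shape)
P=np.stack([(u-K[0,2])/K[0,0]*z,(v-K[1,2])/K[1,1]*z,z],-1)@c["mount"][:3,:3].T+c["mount"][:3,3]
b=P[284:309,234:276].reshape(-1,3);b=b[abs(b[:,2]+.01)<.03]
print("bar tool: mean",b.mean(0),"min z",np.percentile(b[:,2],3),"x range",np.percentile(b[:,0],[2,98]),"y",np.percentile(b[:,1],[2,98]))
Q=P[60:190,60:320].reshape(-1,3);cc=Q.mean(0);n=np.linalg.svd(Q-cc,full_matrices=False)[2][2];print("plate normal",n,cc)
E
python3 wr.py
```

```text
bar tool: mean [-0.0004 -0.0007 -0.0107] min z -0.01296531331748826 x range [-0.0052  0.0036] y [-0.0089  0.0074]
plate normal [-0.0949 -0.0148 -0.9954] [ 0.0672 -0.0224 -0.0115]
```

```bash
cat >> wr.py <<'E'
for r in range(10,235,25): print(r,np.median(P[r:r+5,60:320].reshape(-1,3),0))
E
python3 wr.py; python3 look.py 3 | head -12
```

```text
bar tool: mean [-0.0004 -0.0007 -0.0107] min z -0.01296531331748826 x range [-0.0052  0.0036] y [-0.0089  0.0074]
plate normal [-0.0949 -0.0148 -0.9954] [ 0.0672 -0.0224 -0.0115]
10 [ 0.1013 -0.02   -0.0116]
35 [ 0.0944 -0.0205 -0.0115]
60 [ 0.0872 -0.0209 -0.0114]
85 [ 0.0797 -0.0215 -0.0113]
110 [ 0.0717 -0.0221 -0.0111]
135 [ 0.0634 -0.0226 -0.011 ]
160 [ 0.0547 -0.0231 -0.0108]
185 [ 0.0455 -0.0239 -0.0106]
210 [ 0.0354 -0.0247 -0.0097]
top
plate px [197  89  30  44 784] centre [0.6391 0.0687 0.1873] normal [-0.0117  0.021   0.9997] size (0.05980994179844856, 0.11412686854600906) ang 49.47252655029297
x [-0.198  -0.98    0.0183] y [ 0.9801 -0.1978  0.0156] yaw of x -1.7701705168709148 tilt 0.018258391705044202 lens [0.639  0.0663 0.1668]
post from lens along x: [ 0.5974 -0.1396  0.1668]
side
plate px [ 161  165   52   52 1788] centre [0.6273 0.0117 0.1851] normal [-0.0169  0.0034  0.9999] size (0.18690615892410278, 0.11519189924001694) ang 0.2559815049171448
x [ 0.9814 -0.1914  0.0172] y [ 0.1914  0.9815 -0.0001] yaw of x -0.1925699501601041 tilt 0.017185430098541205 lens [0.6296 0.0112 0.1647]
post from lens along x: [ 0.8357 -0.029   0.1647]
[[ 0.9801 -0.1985  0.0027  0.5392]
 [-0.1985 -0.9801 -0.0007 -0.0242]
 [ 0.0027  0.0001 -1.      0.1757]
 [ 0.      0.      0.      1.    ]] [ 0.2741  0.4824 -0.4819] [ 0.0112  0.0159 -0.0036]
```

```bash
python3 -m pendant '{"angular":[[0,0,0],[0,0,0],[0,0,0],[0,0,0],[0,0,0],[0,0,0],[0,0,0],[0,0,0],[0,0,0],[0,0,0]],"dp":[[-0.007,0,-0.007],[0,0,0],[0,0,0],[0,0,0],[0,0,0],[0,0,0],[0,0,0],[0,0,0],[0,0,0],[0,0,0]],"hand":[-0.4,-0.2,0,0.2,0.4,0.6,0.8,1,1,1]}' 22
python3 - <<'E'
from plan import *
T0,s=now();print(T0[:3,3],s["force"],s["torque"])
th=np.linspace(-.017,np.pi/2,31);p=.143*np.stack([-np.cos(th),0*th,-np.sin(th)],1)
print(np.round(np.diff(p,axis=0)/.25,4).tolist())
E
python3 look.py 4|sed -n 5,9p
```

```text
time: 14.2
ee_pos: [0.5374, -0.0238, 0.1772]
orientation: [3.142, -0.002, -0.2]
force: [1.0, -0.4, 0.6]
grip_width: 0.22
gripper_force: 23.4
[ 0.5374 -0.0238  0.1772] [ 1.0343 -0.4085  0.5896] [ 0.1082 -0.1356 -0.031 ]
[[0.0003, 0.0, -0.0303], [0.0019, 0.0, -0.0302], [0.0035, 0.0, -0.0301], [0.0051, 0.0, -0.0298], [0.0066, 0.0, -0.0295], [0.0082, 0.0, -0.0291], [0.0097, 0.0, -0.0287], [0.0112, 0.0, -0.0281], [0.0127, 0.0, -0.0275], [0.0141, 0.0, -0.0268], [0.0155, 0.0, -0.026], [0.0169, 0.0, -0.0251], [0.0182, 0.0, -0.0242], [0.0194, 0.0, -0.0232], [0.0206, 0.0, -0.0221], [0.0218, 0.0, -0.021], [0.0229, 0.0, -0.0198], [0.0239, 0.0, -0.0186], [0.0248, 0.0, -0.0173], [0.0257, 0.0, -0.016], [0.0265, 0.0, -0.0146], [0.0273, 0.0, -0.0132], [0.0279, 0.0, -0.0117], [0.0285, 0.0, -0.0102], [0.029, 0.0, -0.0087], [0.0294, 0.0, -0.0071], [0.0298, 0.0, -0.0056], [0.03, 0.0, -0.004], [0.0302, 0.0, -0.0024], [0.0303, 0.0, -0.0008]]
side
plate px [ 161  165   54   51 1816] centre [0.6271 0.0106 0.1852] normal [-0.0177  0.0037  0.9998] size (0.18592028319835663, 0.11607760936021805) ang 0.8922552466392517
x [ 0.9816 -0.1898  0.0181] y [ 0.1899  0.9818 -0.0003] yaw of x -0.1910299546668705 tilt 0.01807192110601413 lens [0.6294 0.0102 0.1647]
post from lens along x: [ 0.8356 -0.0297  0.1647]
[[ 0.9801 -0.1985  0.0022  0.5374]
```

Bar held. Lift the first third and check forces.

```bash
python3 -m pendant '{"angular":[[0,0,0],[0,0,0],[0,0,0],[0,0,0],[0,0,0],[0,0,0],[0,0,0],[0,0,0],[0,0,0],[0,0,0]],"dp":[[0.0003,0,-0.0303],[0.0019,0,-0.0302],[0.0035,0,-0.0301],[0.0051,0,-0.0298],[0.0066,0,-0.0295],[0.0082,0,-0.0291],[0.0097,0,-0.0287],[0.0112,0,-0.0281],[0.0127,0,-0.0275],[0.0141,0,-0.0268]],"hand":[1,1,1,1,1,1,1,1,1,1]}' 22; python3 - <<'E'
from plan import *
T0,s=now();print(T0,s["force"],s["torque"])
E
```

```text
time: 15.55
ee_pos: [0.5553, -0.0274, 0.2501]
orientation: [3.141, -0.002, -0.2]
force: [0.3, 0.7, -0.7]
grip_width: 0.224
gripper_force: 22.9
[[ 0.9801 -0.1985  0.0017  0.5553]
 [-0.1985 -0.9801 -0.0004 -0.0274]
 [ 0.0018  0.0001 -1.      0.2501]
 [ 0.      0.      0.      1.    ]] [ 0.2673  0.727  -0.7041] [0.2735 0.0166 0.0268]
```

```bash
python3 -m pendant '{"angular":[[0,0,0],[0,0,0],[0,0,0],[0,0,0],[0,0,0],[0,0,0],[0,0,0],[0,0,0],[0,0,0],[0,0,0]],"dp":[[0.0155,0,-0.026],[0.0169,0,-0.0251],[0.0182,0,-0.0242],[0.0194,0,-0.0232],[0.0206,0,-0.0221],[0.0218,0,-0.021],[0.0229,0,-0.0198],[0.0239,0,-0.0186],[0.0248,0,-0.0173],[0.0257,0,-0.016]],"hand":[1,1,1,1,1,1,1,1,1,1]}' 22
python3 -m pendant '{"angular":[[0,0,0],[0,0,0],[0,0,0],[0,0,0],[0,0,0],[0,0,0],[0,0,0],[0,0,0],[0,0,0],[0,0,0]],"dp":[[0.0265,0,-0.0146],[0.0273,0,-0.0132],[0.0279,0,-0.0117],[0.0285,0,-0.0102],[0.029,0,-0.0087],[0.0294,0,-0.0071],[0.0298,0,-0.0056],[0.015,0,-0.002],[0,0,0],[0,0,0]],"hand":[1,1,1,1,1,1,1,1,1,1]}' 22
python3 - <<'E'
from plan import *
from rig import manip
T0,s=now();print(T0,s["force"],s["torque"])
for n in("top","side"):
    c=manip.camera(n);np.savez(f"{n}5.npz",**c);cv2.imwrite(f"pics/{n}5.png",c["img"][:,:,::-1])
a=cv2.imread("pics/top5.png")[70:170,170:310];b=cv2.imread("pics/side5.png")[100:220,140:308]
cv2.imwrite("pics/c5.png",np.hstack([cv2.resize(a,(504,360)),cv2.resize(b,(504,360))])[:,200:1000])
E
```

```text
time: 16.8
ee_pos: [0.6068, -0.0379, 0.3034]
orientation: [3.142, -0.002, -0.2]
force: [-0.8, 1.4, -0.8]
grip_width: 0.23
gripper_force: 22.8
time: 18.05
ee_pos: [0.6586, -0.0484, 0.3216]
orientation: [3.141, -0.002, -0.2]
force: [-1.4, 1.0, 2.7]
grip_width: 0.229
gripper_force: 23.3
[[ 0.9801 -0.1985  0.0021  0.6586]
 [-0.1985 -0.9801 -0.0007 -0.0484]
 [ 0.0022  0.0002 -1.      0.3216]
 [ 0.      0.      0.      1.    ]] [-1.4022  0.9596  2.7323] [0.2659 0.28   0.0278]
```

View pics/c5.png

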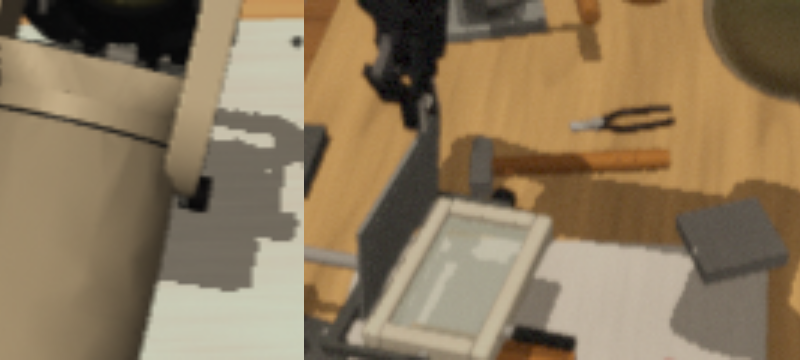

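```bash
cat > cov.py <<'E'
import sys
from plan import *
from rig import manip
if sys.argv[1]!="5":
    c=manip.camera("side");np.savez(f"side{sys.argv[1]}.npz",**c)
c=load(f"side{sys.argv[1]}.npz");W=cloud(c)
H=headframe([.8355,-.0313],-.194,0);Q=(W-H[:3,3])@H[:3,:3]
def fit(P,col,nm):
    o=[i for i in range(3) if i!=col]
    for _ in range(6):
        A=np.c_[P[:,o],np.ones(len(P))];q=np.linalg.lstsq(A,P[:,col],rcond=None)[0];r=P[:,col]-A@q;P=P[abs(r)<max(.0025,2*np.std(r)*.8)]
    print(nm,len(P),"x=a y+b z+c" if col==0 else "z=a x+b y+c",q,"sd",r.std(),"mean",P.mean(0),"min",P.min(0),"max",P.max(0))
m=(Q[...,2]>.035)&(Q[...,2]<.13)&(abs(Q[...,1])<.085)&(Q[...,0]>0)&(Q[...,0]<.1)
m=cv2.erode(m.astype(np.uint8),np.ones((3,3)))>0
fit(Q[m],0,"cover")
I=c["img"].astype(int)
m=(abs(Q[...,2]-.014)<.009)&(abs(Q[...,1])<.095)&(Q[...,0]>-.063)&(Q[...,0]<.045)&(I.max(-1)>100)
m=cv2.erode(m.astype(np.uint8),np.ones((3,3)))>0
fit(Q[m],2,"rim")
T0,s=now();print("tcp in head",np.linalg.inv(H)@T0[:,3],s["ee_pos"],s["force"],s["torque"],s["time"])
E
python3 cov.py 5
```

```text
cover 439 x=a y+b z+c [-0.0108 -0.1536  0.0555] sd 0.0006670519349189782 mean [0.0422 0.0067 0.0861] min [ 0.0355 -0.0765  0.0453] max [0.0498 0.0799 0.1224]
rim 301 z=a x+b y+c [0.0153 0.0032 0.0126] sd 0.0012594634009803559 mean [-0.0277  0.0086  0.0122] min [-0.0611 -0.0896  0.0093] max [0.0426 0.0944 0.0154]
tcp in head [ 0.0397 -0.0509  0.1566  1.    ] [ 0.6585 -0.0484  0.3216] [-1.2228  2.231   3.2215] [ 0.2964  0.3071 -0.0156] 18.15
```

```bash
cat > edge.py <<'E'
import sys
from plan import *
c=load(f"side{sys.argv[1]}.npz");W=cloud(c);K=c["intrinsics"]
H=headframe([.8355,-.0313],-.194,0);Q=(W-H[:3,3])@H[:3,:3]
R=cv2.Rodrigues(c["rvec"])[0];C=-R.T@c["tvec"].ravel()
m=(Q[...,2]>.03)&(Q[...,2]<.135)&(abs(Q[...,1])<.1)&(Q[...,0]>0)&(Q[...,0]<.1)
n,l,st,_=cv2.connectedComponentsWithStats(m.astype(np.uint8));k=1+np.argmax(st[1:,4]);m=l==k
for nm,yy in(("left",.092),("right",-.092)):
    out=[]
    for v in np.where(m.any(1))[0]:
        us=np.where(m[v])[0];u=us[0]-.5 if nm=="left" else us[-1]+.5
        d=R.T@np.linalg.inv(K)@[u,v,1]
        o=H[:3,:3].T@(C-H[:3,3]);dd=H[:3,:3].T@d
        p=o+dd*(yy-o[1])/dd[1];yq=Q[v,us[0] if nm=="left" else us[-1],1]
        if abs(yq-yy)<.012 and .03<p[2]<.125: out.append((p[2],p[0]))
    out=np.array(out)
    for _ in range(3):
        q=np.polyfit(out[:,0],out[:,1],1);r=out[:,1]-np.polyval(q,out[:,0]);out=out[abs(r)<max(.0015,2*r.std())]
    print(nm,len(out),"slope dx/dz",q[0],"sd",r.std(),"z",out[:,0].min(),out[:,0].max(),"x at hinge z",np.polyval(q,.018))
E
python3 edge.py 5; sed -i 's/if sys.argv\[1\]!="5"/if len(sys.argv)>2/' cov.py
```

```text
left 25 slope dx/dz -0.1820775171474117 sd 4.7433620969001986e-17 z 0.035375962046129694 0.12446102449795315 x at hinge z 0.058387671549420046
right 25 slope dx/dz -0.182525579737032 sd 0.0007528355230338325 z 0.03240774906436139 0.12212981338216289 x at hinge z 0.05680087372697501
```

```bash
python3 - <<'E'
from plan import *
from rig import manip
c=manip.camera("wrist");np.savez("w5.npz",**c);cv2.imwrite("pics/w5.png",c["img"][:,:,::-1])
E
```

```text
(no output)
```

View pics/w5.png

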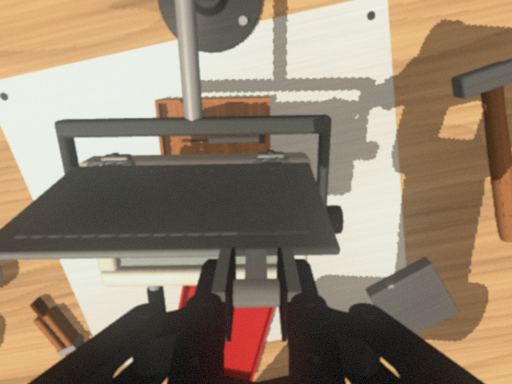

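```bash
cat > wcov.py <<'E'
import sys
from plan import *
from rig import manip
k=sys.argv[1]
if len(sys.argv)>2:
    T0,s=now();c=manip.camera("wrist");np.savez(f"w{k}.npz",T=T0,**c);cv2.imwrite(f"pics/w{k}.png",c["img"][:,:,::-1])
c=load(f"w{k}.npz");T0=c.get("T",now()[0])
K=c["intrinsics"];z=c["z_map"];v,u=np.indices(z.shape)
P=np.stack([(u-K[0,2])/K[0,0]*z,(v-K[1,2])/K[1,1]*z,z],-1)@c["mount"][:3,:3].T+c["mount"][:3,3]
W=P@T0[:3,:3].T+T0[:3,3]
H=headframe([.8355,-.0313],-.194,0);Q=(W-H[:3,3])@H[:3,:3];Q[z==0]=np.nan
m=(Q[...,2]>.03)&(Q[...,2]<.125)&(abs(Q[...,1])<.085)&(Q[...,0]>.02)&(Q[...,0]<.09)
m=cv2.erode(m.astype(np.uint8),np.ones((3,3)))>0
p=Q[m];
for _ in range(5):
    A=np.c_[p[:,1:],np.ones(len(p))];q=np.linalg.lstsq(A,p[:,0],rcond=None)[0];r=p[:,0]-A@q;p=p[abs(r)<.002]
print("cover back: x=ay+bz+c",len(p),q,"at hinge z",q[1]*.018+q[2],"top z",p[:,2].max(),p[:,2].min())
b=P[283:303,236:278].reshape(-1,3);b=b[abs(b[:,2])<.03];print("bar in tool",np.nanmedian(b,0),np.nanpercentile(b,[3,97],axis=0))
m=(abs(Q[...,2]-.014)<.012)&(abs(Q[...,1])<.09)&(Q[...,0]>-.06)&(Q[...,0]<.05)
p=Q[m];
for _ in range(5):
    A=np.c_[p[:,:2],np.ones(len(p))];q=np.linalg.lstsq(A,p[:,2],rcond=None)[0];r=p[:,2]-A@q;p=p[abs(r)<max(.0015,1.5*r.std())]
print("rim",len(p),q,p.min(0),p.max(0))
E
python3 wcov.py 5
```

```text
cover back: x=ay+bz+c 18425 [-0.0113 -0.1543  0.0628] at hinge z 0.060044365757691565 top z 0.1249979838227825 0.030492009035864406
bar in tool [-0.0007 -0.0001 -0.0081] [[-0.0044 -0.0079 -0.01  ]
 [ 0.0018  0.0081 -0.0045]]
rim 1626 [-0.6057  0.0005 -0.0186] [-0.0568 -0.0688  0.002 ] [-0.0342  0.09    0.0146]
```

```bash
python3 -m pendant '{"angular":[[0,0,0],[0,0,0],[0,0,0],[0,0,0],[0,0,0],[0,0,0],[0,0,0],[0,0,0],[0,0,0],[0,0,0]],"dp":[[0.0145,0,-0.0022],[0.0145,0,-0.0018],[0.0145,0,-0.0013],[0.0145,0,-0.0009],[0.0145,0,-0.0005],[0.0145,0,-0.0001],[0,0,0],[0,0,0],[0,0,0],[0,0,0]],"hand":[1,1,1,1,1,1,1,1,1,1]}' 22; python3 wcov.py 6 n; python3 cov.py 6 n
```

```text
time: 19.45
ee_pos: [0.6799, -0.0527, 0.3231]
orientation: [3.141, -0.002, -0.2]
force: [-0.1, 1.3, -0.2]
grip_width: 0.229
gripper_force: 23.2
cover back: x=ay+bz+c 13987 [-0.0137 -0.003   0.0599] at hinge z 0.059870059630786614 top z 0.12487600422282265 0.032113036442443864
bar in tool [-0.0006 -0.0001 -0.0081] [[-0.0042 -0.008  -0.0101]
 [ 0.0016  0.0081 -0.0044]]
rim 1644 [-0.3742  0.0126 -0.0078] [-0.0581 -0.0682  0.002 ] [-0.0232  0.09    0.0148]
cover 663 x=a y+b z+c [-0.0139 -0.0039  0.0529] sd 0.0008701824561709441 mean [0.0525 0.0069 0.0847] min [ 0.0498 -0.0791  0.0411] max [0.0558 0.0811 0.1258]
rim 316 z=a x+b y+c [0.0125 0.0029 0.0125] sd 0.001306106626159178 mean [-0.0256  0.0126  0.0122] min [-0.0616 -0.091   0.0093] max [0.0418 0.0941 0.0154]
tcp in head [ 0.0615 -0.051   0.1581  1.    ] [ 0.6799 -0.0527  0.3231] [-0.555   2.0029 -0.3375] [0.336  0.2505 0.0245] 19.55
```

```bash
python3 -m pendant '{"angular":[[0,0,0],[0,0,0],[0,0,0],[0,0,0],[0,0,0],[0,0,0],[0,0,0],[0,0,0],[0,0,0],[0,0,0]],"dp":[[0,0,0.002],[0,0,0.002],[0,0,0.002],[0,0,0],[0,0,0],[0,0,0],[0,0,0],[0,0,0],[0,0,0],[0,0,0]],"hand":[1,1,1,1,1,1,1,1,1,1]}' 22; python3 wcov.py 7 n|head -1; python3 cov.py 7 n
```

```text
time: 20.8
ee_pos: [0.6801, -0.0527, 0.3227]
orientation: [3.141, -0.004, -0.2]
force: [-0.3, 2.7, 6.3]
grip_width: 0.228
gripper_force: 23.7
cover back: x=ay+bz+c 14022 [-0.0137 -0.0026  0.06  ] at hinge z 0.05995739817617957 top z 0.12485284240298207 0.031847215887638496
cover 657 x=a y+b z+c [-0.012  -0.0025  0.0529] sd 0.0008960296545841425 mean [0.0526 0.0058 0.0848] min [ 0.0495 -0.0783  0.0393] max [0.0554 0.0811 0.128 ]
rim 299 z=a x+b y+c [ 0.0075 -0.0014  0.0127] sd 0.0012856562927262357 mean [-0.029   0.0071  0.0125] min [-0.0616 -0.0891  0.0098] max [0.0418 0.0943 0.0152]
tcp in head [ 0.0616 -0.051   0.1577  1.    ] [ 0.6801 -0.0528  0.3227] [-0.7392  3.5368  6.0658] [0.2928 0.1901 0.0406] 20.9
```

```bash
python3 -m pendant '{"angular":[[0,0,0],[0,0,0],[0,0,0],[0,0,0],[0,0,0],[0,0,0],[0,0,0],[0,0,0],[0,0,0],[0,0,0]],"dp":[[0,0,0.002],[0,0,0.002],[0,0,0],[0,0,0],[0,0,0],[0,0,0],[0,0,0],[0,0,0],[0,0,0],[0,0,0]],"hand":[1,1,1,1,1,1,1,1,1,1]}' 22; python3 wcov.py 8 n|head -1; python3 cov.py 8 n
```

```text
time: 22.15
ee_pos: [0.6801, -0.0528, 0.3217]
orientation: [3.141, -0.004, -0.2]
force: [-0.7, 1.4, 5.9]
grip_width: 0.228
gripper_force: 23.7
cover back: x=ay+bz+c 14271 [-0.0137 -0.0057  0.0604] at hinge z 0.06033704813621072 top z 0.12488446524139397 0.03171213340929956
cover 637 x=a y+b z+c [-0.0128 -0.0049  0.0533] sd 0.0008848855273773068 mean [0.0527 0.0072 0.0858] min [ 0.0496 -0.0771  0.0412] max [0.0559 0.0801 0.1255]
rim 338 z=a x+b y+c [-0.0083 -0.0038  0.0127] sd 0.0012809148087765188 mean [-0.0278  0.0113  0.0128] min [-0.0611 -0.0903  0.0097] max [0.0433 0.0943 0.0157]
tcp in head [ 0.0617 -0.051   0.1568  1.    ] [ 0.6801 -0.0528  0.3218] [-1.0082  1.765   5.2236] [0.3035 0.2631 0.0388] 22.25
```

```bash
python3 -m pendant '{"angular":[[0,0,0],[0,0,0],[0,0,0],[0,0,0],[0,0,0],[0,0,0],[0,0,0],[0,0,0],[0,0,0],[0,0,0]],"dp":[[0.0015,0,-0.001],[0.0015,0,-0.001],[0,0,-0.001],[0,0,0],[0,0,0],[0,0,0],[0,0,0],[0,0,0],[0,0,0],[0,0,0]],"hand":[1,1,1,1,1,1,1,1,1,1]}' 22; python3 wcov.py 9 n|head -1; python3 cov.py 9 n; cp side9.npz s9.npz; python3 cov.py 10 n | sed -n 2p;  python3 - <<'E'
import cv2,numpy as np
c=dict(np.load("side9.npz"));cv2.imwrite("pics/s9.png",c["img"][:,:,::-1])
E
```

```text
time: 23.5
ee_pos: [0.6808, -0.0529, 0.3218]
orientation: [3.141, -0.003, -0.2]
force: [-0.0, 2.2, 6.2]
grip_width: 0.228
gripper_force: 23.6
cover back: x=ay+bz+c 14240 [-0.0137 -0.0012  0.0604] at hinge z 0.060359366501499125 top z 0.1246413825163178 0.031073783916071542
cover 638 x=a y+b z+c [-0.0134  0.0023  0.0531] sd 0.0008739407099726422 mean [0.0532 0.0058 0.0843] min [ 0.0503 -0.078   0.0409] max [0.0563 0.079  0.1246]
rim 339 z=a x+b y+c [-0.0034  0.0008  0.0126] sd 0.0012309458026184942 mean [-0.027   0.0127  0.0127] min [-0.0619 -0.0902  0.0102] max [0.0428 0.0944 0.0153]
tcp in head [ 0.0623 -0.051   0.1568  1.    ] [ 0.6808 -0.0529  0.3218] [-0.3056  1.7741  5.8472] [0.2629 0.2633 0.0048] 23.6
rim 312 z=a x+b y+c [-0.0072  0.0019  0.0125] sd 0.0012193913796067933 mean [-0.0291  0.0147  0.0127] min [-0.0611 -0.0921  0.0098] max [0.0424 0.0946 0.0152]
```

View pics/s9.png

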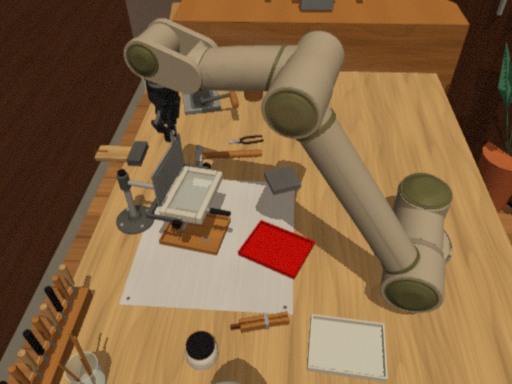

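The picture shows the cover standing plumb at about (172,165), held by the fingers. The open head is level at about (190,195), over the wooden tray, and everything else on the bench is where it was.

```bash
python3 -c "
from rig import manip
print(manip.hand_in())"
```

```text
the job is handed in; nothing more can be done
None
```

The job is handed in: the head is over the tray (lens about 7 mm short of its centre along x, set by the arm's 210 mm reach) and level to about 0.007 rad, and the cover is held pinched by its bar, plumb to about 0.003 rad, with nothing else moved as far as the last picture shows.

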